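# Reverse the row of parts jars

## Robot

A 6-joint arm with a two-finger parallel gripper is mounted at the origin on the work surface. World frame = base frame: x ahead of the robot, y to its left, z up, the work surface at z = 0. Lengths are in m, angles in rad, forces in N, time in s.
With the tool pointing down it reaches from about 0.35 to 0.975 m from the base axis. Payload 4.9 kg.
Tool frame: the origin (TCP) lies at the very end of the fingers, on their centre line; the grasp point (between the pads) lies 19 mm behind it; x points along the fingers, y is the direction in which the jaws open and shut, and the axes are right-handed (so a half turn about x gives the same grasp; the last joint's range is limited). The gripper opens to 85 mm and grips with 20 to 120 N. Pads are 22 mm wide; open, the fingers measure 114 mm over their backs; the gripper's body (76 mm by 85 mm) begins 54 mm behind the grasp point. The pads swing forward as they close: fully open they stand 13 mm farther back than shut.
Start: joints at [-1.285, 0.053, 1.613, -0, 1.476, -0.119], TCP at [0.246, -0.574, 0.231] pointing down, gripper open.
Joint ranges: [-3.01, 3.01], [-1.01, 2.22], [0.06, 2.58], [-1.02, 4.17], [0.09, 2.62], [-3.14, 3.14]. Speed limits (rad/s): [2.57, 2.57, 3.14, 3.14, 3.14, 3.14].

## Interface

Orientations are given as a unit quaternion [w, x, y, z].
In Python, from plant import manip gives the robot as it stands.
- The arm moves only by the tool play_rows, never from a script. Its argument "plan" is a list of rows, each a list of 5 numbers: the shift along the tool's x, y, z in mm, then the turn about the tool's x in rad, then the closure, from -1 (fully open) to 1 (shut). A call has 1 to 8 rows; each row is the pose to reach, as a shift and turn from the pose commanded when the call began, along the tool's axes at that moment; what a row does not reach only later rows make up. A row lasts 1/8 s, in which the tool goes at most 62.5 mm and 10.7 degrees, less where a joint would pass 70% of its speed; a pose out of reach is approached as far as the arm can. A call with a gripper value outside its range is refused whole. The fingers move at their own pace and stop on an object; the grip force is fixed at half the most. Time passes only in rows, so rows that repeat a pose let the fingers close. It gives the time, the measured TCP pose, the force and the opening at its end, in the units of the state.
- manip.state(): the state, without advancing time (a new reading comes with each control period).
- manip.grab_frame(name): name is "scene" or "side" or "wrist"; returns a dict with "img" (400x640x3 uint8, red, green, blue), "range_z" (400x640 float32, m along the optical axis (not along the pixel's ray), 0 where there is no reading), "fx", "fy", "cx", "cy" (pixels), "k1" (the pictures are not rectified: a ray, as slopes to the right and down, at radius r is drawn at 1 + k1 r^2 times it, then the intrinsics apply), "origin" and "rotation" of the camera in the world. Camera axes: x right, y up, looking along -z (the intrinsics and any distortion apply to the point x, -y, -z); pixel columns grow to the right and rows downward; lengths in m; the calibration is good to about 2 mm. A picture is of the moment at which its call begins.
- manip.job_done(): hands the job in, once; it reports no verdict.
The state is a dict: "time": time; "joint_pos": joint angles; "joint_vel": joint speeds; "joint_efforts": joint torques, N m; "tool_pos": TCP position; "tool_rot": TCP orientation; "contact_force": force on the tool from outside, world axes, zero at the start; "ft_torque": the same for the moment, N m; "gripper_width": opening from 0.0 (shut) to 1.0 (fully open).
Only numpy, scipy, OpenCV 4.12 (cv2) and the standard library are available. Lean on these libraries where they do the work, as an engineer would, in place of code of your own. Each camera call takes 0.05 s, during which the arm holds its last target. There are 200 camera calls.

## Task

Move the four parts jars from the wooden intake rack to the bays of the aluminium finished rack, one jar to a bay and in reverse order: the jar that starts nearest the intake rack's green marker goes into the bay farthest from the finished rack's green marker, and so on, until the jar that starts farthest from the green marker stands in the bay next to the green marker. Each jar starts beside the ticket of its own lid's colour. Keep the jars upright throughout, and leave each standing flat in its bay.

Things in the scene. Friction and masses are not known exactly. Their poses are not given: they have to be found in the camera images.
- jar_red_center (a point): Centre (half-way up) of the glass parts jar with the red lid: an upright round jar of clock wheels, 42 mm across the glass (lid 44 mm), 60 mm tall in all, lid the top 14 mm, about 0.13 kg. Its z axis points up. It starts in the wooden intake rack, in the bay beside the red ticket.
- jar_blue_center (a point): Centre (half-way up) of the glass parts jar with the blue lid: an upright round jar of clock wheels, 42 mm across the glass (lid 44 mm), 60 mm tall in all, lid the top 14 mm, about 0.13 kg. Its z axis points up. It starts in the wooden intake rack, in the bay beside the blue ticket.
- jar_yellow_center (a point): Centre (half-way up) of the glass parts jar with the yellow lid: an upright round jar of clock wheels, 42 mm across the glass (lid 44 mm), 60 mm tall in all, lid the top 14 mm, about 0.13 kg. Its z axis points up. It starts in the wooden intake rack, in the bay beside the yellow ticket.
- jar_white_center (a point): Centre (half-way up) of the glass parts jar with the white lid: an upright round jar of clock wheels, 42 mm across the glass (lid 44 mm), 60 mm tall in all, lid the top 14 mm, about 0.13 kg. Its z axis points up. It starts in the wooden intake rack, in the bay beside the white ticket.
- ticket_red: Flat red ticket, 32 x 50 x 3 mm, fixed on the front ledge of the wooden intake rack. Origin: centre of its underside, 10 mm above the table, level with the bay floors. +x points to the centre of its own bay, 66 mm away, where the red-lidded jar starts; +y runs along the row to the rack end with the intake's fixed green marker. Tickets are 78 mm apart, order shuffled; 6 mm high rims part the bays.
- ticket_blue: Flat blue ticket, 32 x 50 x 3 mm, fixed on the front ledge of the wooden intake rack. Origin: centre of its underside, 10 mm above the table, level with the bay floors. +x points to the centre of its own bay, 66 mm away, where the blue-lidded jar starts; +y runs along the row to the rack end with the intake's fixed green marker. Tickets are 78 mm apart, order shuffled; 6 mm high rims part the bays.
- ticket_yellow: Flat yellow ticket, 32 x 50 x 3 mm, fixed on the front ledge of the wooden intake rack. Origin: centre of its underside, 10 mm above the table, level with the bay floors. +x points to the centre of its own bay, 66 mm away, where the yellow-lidded jar starts; +y runs along the row to the rack end with the intake's fixed green marker. Tickets are 78 mm apart, order shuffled; 6 mm high rims part the bays.
- ticket_white: Flat white ticket, 32 x 50 x 3 mm, fixed on the front ledge of the wooden intake rack. Origin: centre of its underside, 10 mm above the table, level with the bay floors. +x points to the centre of its own bay, 66 mm away, where the white-lidded jar starts; +y runs along the row to the rack end with the intake's fixed green marker. Tickets are 78 mm apart, order shuffled; 6 mm high rims part the bays.
- rack_out: The aluminium finished rack, fixed, empty at first: plate 84 x 376 x 10 mm. Origin: centre of its underside, on the table. Four bays in a row along y, centres at x = 0, y = -117, -39, 39, 117 mm; floors 10 mm above the table; each 66 (x) by 72 mm (y) inside, between dark rims 6 mm high. A jar standing in a bay has its centre 40 mm above the table.
- green_marker: The green marker of the finished rack: a fixed round green stud, 26 mm across and 18 mm tall, on the rack's end plate at x = 0 and y = either +173 or -173 mm in the rack's frame (which of the two ends varies; the other end has the same stud in grey). Origin at the centre of its underside.
There are look-alikes about, which are no part of the job. What is shaped like the part that bears jar_blue_center but pink or turquoise is not meant.

How it is judged:
By the outcome, as a careful person would: the job done as asked, in the order asked, and still so for the second after the job is handed in, with the robot touching nothing.
It also fails if it takes over 93 s, if anything falls off the work surface, if the arm or the gripper's body presses on something with over 40 N, if the wrist force passes 120 N, or if a joint passes its speed limit or range.

## Working session

There is one attempt and no reset: what is moved stays moved. The work goes in short steps, Python scripts to look and compute and a tool call to move; the robot and the scene stay as the last step left them, time stands still between calls to the robot, and variables do not carry over. Pictures are saved under pics/ and viewed, about 12 in all and at most 16, crops included, and the job is handed in when it is done.

Besides the shell and the picture viewer there is one more tool, called after "Request:" by a JSON object that holds its "method" and its "body", one argument or row to a line. play_rows: Moves the arm, as the interface text tells. Its arguments: {"type":"object","properties":{"plan":{"type":"array"}},"required":["plan"]}

```bash
mkdir -p pics; ls
python3 - <<'E'
from plant import manip
import cv2,numpy as np
print(manip.state())
for n in ("scene","side","wrist"):
    f=manip.grab_frame(n); cv2.imwrite(f"pics/{n}0.png",f["img"][:,:,::-1])
    np.savez(f"{n}0.npz",**f); print(n,f["fx"],f["k1"],f["origin"],f["rotation"])
E
```

```text
pics
{'time': 0.0, 'joint_pos': array([-1.28498078e+00,  5.33787320e-02,  1.61429456e+00,  1.81999754e-05,
        1.47596703e+00, -1.18981548e-01]), 'joint_vel': array([ 0.00118385, -0.00042476,  0.00022333, -0.00070027,  0.00102692,
       -0.0006083 ]), 'joint_efforts': array([ 9.18572441e-04, -3.93681765e+01, -3.70175278e+01,  1.36813441e-07,
        7.16357521e-03,  3.40142698e-06]), 'tool_pos': array([ 0.24598657, -0.57388923,  0.2300491 ]), 'tool_rot': array([-0.14141959, -0.6926186 , -0.14286355,  0.69272648]), 'contact_force': array([-0.28238479,  0.45493975, -0.01955947]), 'ft_torque': array([-0.03034329,  0.03334674,  0.04171991]), 'gripper_width': 1.0010350758776214}
scene 397.78352973933005 0.029944492712274947 [ 0.91720603 -0.29729977  0.59457252] [0.87629795 0.31000268 0.12975444 0.34520143]
side 484.27250120203087 -0.13525841826979132 [ 0.53204273 -0.69386635  0.75199474] [ 0.92230258  0.3838307  -0.00841618 -0.04428459]
wrist 326.0458582831495 -0.0585129524009648 [ 0.31073575 -0.54742465  0.37221396] [ 0.8266118  -0.11565386  0.07882264 -0.54509092]
```

View pics/scene0.png

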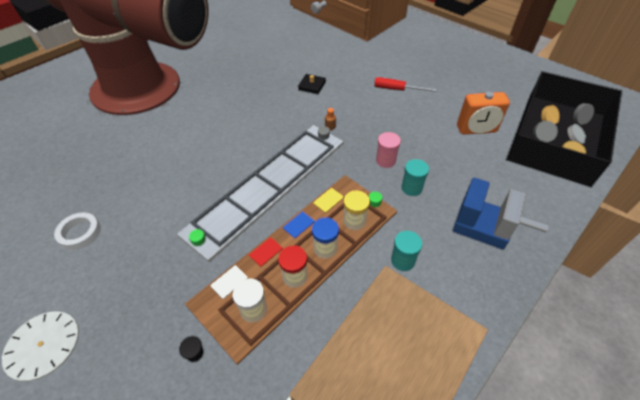

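View pics/side0.png

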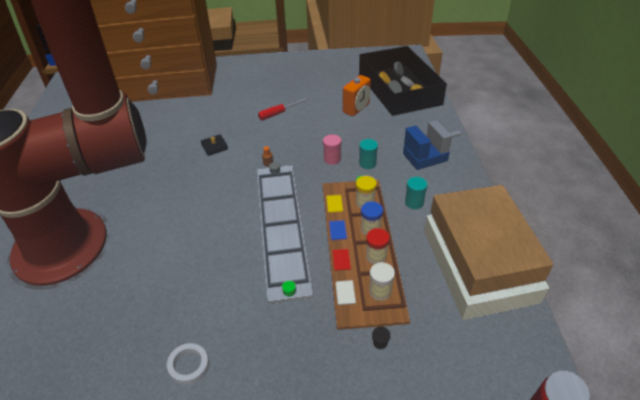

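The scene shows four jars: yellow (356,203), blue (325,233), red (292,262) and white (248,295). The intake's green stud (375,199) is at the yellow end, and the finished rack's green stud (197,237) is at the near, white end. The pink (388,150) and turquoise (415,177), (407,250) jars stand off the racks, so they are look-alikes. The lids in the rack beside same-coloured tickets are the ones meant.

```bash
cat > h.py <<'E'
import numpy as np,cv2
from scipy.spatial.transform import Rotation as R
HS={'red':[((0,150,90),(6,255,255)),((174,150,90),(180,255,255))],'blue':[((105,150,80),(125,255,255))],
'yellow':[((24,150,120),(33,255,255))],'green':[((50,180,120),(70,255,255))],'white':[((0,0,195),(180,40,255))]}
def blobs(img,c,mn=60):
    h=cv2.cvtColor(img,cv2.COLOR_RGB2HSV); m=sum(cv2.inRange(h,np.array(a),np.array(b)) for a,b in HS[c])
    n,l,s,ce=cv2.connectedComponentsWithStats(m)
    return [(s[i,4],ce[i]) for i in range(1,n) if s[i,4]>=mn]
def cast(f,px,z):
    K=np.array([[f['fx'],0,f['cx']],[0,f['fy'],f['cy']],[0,0,1.]])
    p=cv2.undistortPoints(np.array([[px]],float),K,np.array([float(f['k1']),0,0,0]))[0,0]
    q=np.array(f['rotation']);r=R.from_quat(q[[1,2,3,0]])
    d=r.apply([p[0],-p[1],-1]);o=np.array(f['origin'])
    return o+d*(z-o[2])/d[2]
E
python3 - <<'E'
from h import *
for n in ("scene","side"):
    f=dict(np.load(n+"0.npz"))
    for c,zs in dict(red=(.013,.07),blue=(.013,.07),yellow=(.013,.07),white=(.013,.07),green=(.018,.025)).items():
        for a,p in blobs(f['img'],c,40):
            print(n,c,a,p.round(1),*[cast(f,p,z)[:2].round(4) for z in zs], round(float(f['range_z'][int(p[1]),int(p[0])]),3))
f=dict(np.load("scene0.npz")); print('obst',cast(f,(330,128),0.)[:2])
f=dict(np.load("scene0.npz")); cv2.imwrite("pics/c.png",cv2.resize(f['img'][110:370,160:420,::-1],None,fx=2.3,fy=2.3,interpolation=2))
E
```

```text
scene red 44 [3.9 1.8] [-0.6745 -0.0477] [-0.5185 -0.0722] 1.239
scene red 257 [389.2  83.3] [0.4627 0.4234] [0.5073 0.3527] 0.961
scene red 1160 [280.3 255.2] [ 0.6227 -0.0925] [ 0.6516 -0.1126] 0.606
scene blue 1733 [478.2 214.6] [0.8231 0.2095] [0.8323 0.1598] 0.652
scene blue 846 [313.6 227.5] [ 0.6245 -0.0131] [ 0.6531 -0.0409] 0.639
scene yellow 361 [328.  199.6] [0.6003 0.0513] [0.6313 0.0172] 0.748
scene yellow 423 [356.3 200.8] [0.6412 0.0851] [0.6682 0.0476] 0.672
scene white 44 [313.2 129.8] [0.4432 0.1749] [0.4896 0.1286] 0.88
scene white 538 [306.5 149.4] [0.4755 0.1207] [0.5188 0.0798] 0.837
scene white 70 [334.  140.6] [0.5    0.1798] [0.5409 0.133 ] 0.856
scene white 607 [281.1 170.6] [0.4805 0.0428] [0.5233 0.0095] 0.801
scene white 759 [252.7 194.2] [ 0.4856 -0.036 ] [ 0.5279 -0.0616] 0.762
scene white 912 [222.  219.8] [ 0.4909 -0.1133] [ 0.5326 -0.1314] 0.724
scene white 428 [ 74.9 228.4] [ 0.314  -0.3018] [ 0.3731 -0.3013] 0.731
scene white 92 [186.1 232.2] [ 0.4658 -0.1733] [ 0.51   -0.1854] 0.711
scene white 198 [207.9 248.8] [ 0.5221 -0.1679] [ 0.5608 -0.1806]
[... 578 characters left out ...]
  135.6] [0.8359 0.272 ] [0.8125 0.1975] 1.112
side blue 174 [426.9 153.7] [0.8411 0.1981] [0.8173 0.1293] 1.113
side blue 270 [371.5 209.9] [0.6776 0.0229] [ 0.6664 -0.0324] 0.959
side blue 237 [337.5 229.8] [ 0.5993 -0.0266] [ 0.5941 -0.078 ] 0.999
side yellow 248 [365.6 183.1] [0.6774 0.1085] [0.6662 0.0466] 1.011
side yellow 248 [334.3 203.1] [0.6005 0.0518] [ 0.5953 -0.0057] 1.058
side white 287 [381.9 271.9] [ 0.6723 -0.1431] [ 0.6615 -0.1856] 0.845
side white 296 [344.9 291.8] [ 0.597  -0.1812] [ 0.592  -0.2208] 0.886
side white 193 [492.  295.6] [ 0.8655 -0.2203] [ 0.8397 -0.2568] 0.831
side green 118 [288.3 286.4] [ 0.4939 -0.1623] [ 0.4942 -0.1674] 0.88
obst [0.45629726 0.21520458]
```

View pics/c.png

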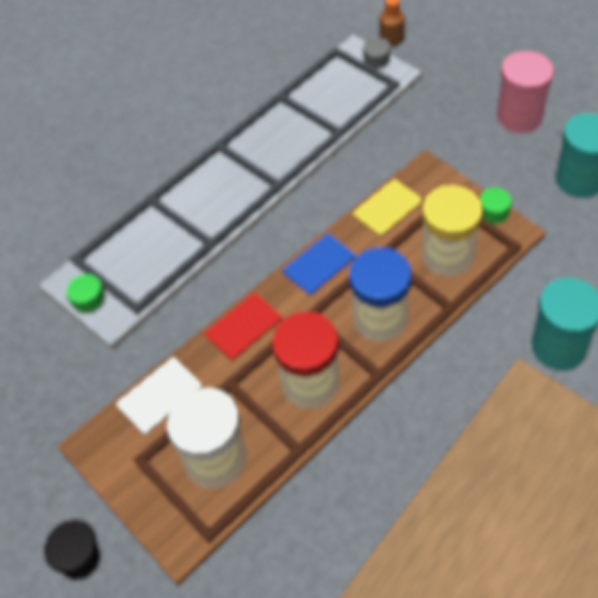

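The crop confirms the four real jars in the wooden rack beside their matching tickets, and the look-alikes standing off it. Next I refine the bay positions and the tool axes.

Run:
```python
from h import *
from plant import manip
q=manip.state()['tool_rot'];print(R.from_quat(q[[1,2,3,0]]).as_matrix().round(4))
for n,roi,t in (("scene",(120,270,170,345),185),("side",(160,300,250,315),0)):
    f=dict(np.load(n+"0.npz"));i=f['img'];h=cv2.cvtColor(i,cv2.COLOR_RGB2HSV)
    v=h[:,:,2]; 
    a,b,c,d=roi
    for t in (165,180,195):
        m=((v>t)&(h[:,:,1]<50)).astype(np.uint8);z=np.zeros_like(m);z[a:b,c:d]=m[a:b,c:d]
        nn,l,s,ce=cv2.connectedComponentsWithStats(z)
        for k in range(1,nn):
            if 250<s[k,4]<1500:
                ct=cv2.findContours((l==k).astype(np.uint8),0,1)[0][0]
                p=np.array([cast(f,x[0],.010)[:2] for x in ct],np.float32);r=cv2.minAreaRect(p)
                print(n,t,s[k,4],np.round(r[0],4),np.round(r[1],3),round(r[2],1))
```

```text
[[-5.000e-04  3.938e-01 -9.192e-01]
 [ 1.600e-03 -9.192e-01 -3.938e-01]
 [-1.000e+00 -1.700e-03 -2.000e-04]]
scene 165 637 [0.4726 0.1236] [0.061 0.066] 3.6
scene 165 727 [0.4778 0.0452] [0.061 0.067] 3.1
scene 165 872 [ 0.4832 -0.0335] [0.061 0.068] 3.6
scene 165 1034 [ 0.4882 -0.1115] [0.061 0.069] 4.0
scene 165 428 [ 0.4933 -0.1683] [0.084 0.03 ] 3.8
scene 180 591 [0.4729 0.1237] [0.059 0.064] 3.5
scene 180 682 [0.478  0.0452] [0.058 0.065] 3.5
scene 180 818 [ 0.4832 -0.0334] [0.059 0.067] 3.6
scene 180 973 [ 0.4883 -0.1113] [0.059 0.068] 3.6
scene 195 533 [0.4722 0.1237] [0.056 0.061] 3.5
scene 195 584 [0.478  0.0452] [0.055 0.062] 3.9
scene 195 752 [ 0.4829 -0.0339] [0.057 0.064] 3.6
scene 195 902 [ 0.4879 -0.1113] [0.057 0.066] 3.7
side 165 400 [0.4753 0.1253] [0.058 0.055] 3.6
side 165 606 [ 0.4859 -0.0317] [0.06  0.059] 3.5
side 165 743 [ 0.4906 -0.1083] [0.06 0.06] 3.6
```

```bash
cat >> h.py <<'E'
J=dict(yellow=(.6665,.0495),blue=(.6655,-.029),red=(.6645,-.106),white=(.6625,-.183))
B=dict(yellow=(.474,.123),blue=(.479,.045),red=(.484,-.033),white=(.489,-.111))
def go(s,*ts):
    "shift in tool axes (mm) and turn to (x,y,z,yaw of tool y)"
    q=s['tool_rot'];M=R.from_quat(q[[1,2,3,0]]).as_matrix()
    print(round(s['time'],2),s['tool_pos'].round(4),s['contact_force'].round(1),round(s['gripper_width'],3),s['joint_pos'].round(2))
    for x,y,z,yaw in ts:
        d=M.T@(np.array([x,y,z])-s['tool_pos'])*1e3
        c=np.arctan2(M[1,1],M[0,1]); print(d.round(1),round(-(yaw-c),4))
E
python3 - <<'E'
from h import *
from plant import manip
go(manip.state(),(*J['white'],.16,-.015),(.65,-.03,.25,-.015))
E
```

```text
0.15 [ 0.246  -0.574   0.2303] [-0.2 -0.2  0.2] 1.003 [-1.29  0.05  1.61 -0.    1.48 -0.12]
[  70.7 -195.3 -536.8] -1.151
[ -19.  -341.  -585.6] -1.151
```

Request:
{"method": "play_rows", "body": {
  "plan": [
    [0,-195,-537,-1.151,-1],
    [0,-195,-537,-1.151,-1],
    [0,-195,-537,-1.151,-1],
    [0,-195,-537,-1.151,-1],
    [0,-195,-537,-1.151,-1],
    [0,-195,-537,-1.151,-1],
    [0,-195,-537,-1.151,-1],
    [0,-195,-537,-1.151,-1]
  ]
}}

```text
time: 1.15
tool_pos: [0.6121, -0.2308, 0.231]
tool_rot: [-0.496, -0.504, -0.496, 0.504]
contact_force: [0.1, -0.7, -0.4]
gripper_width: 1.002
```

Run:
```python
from h import *
from plant import manip
go(manip.state(),(*J['white'],.16,-.015))
```

```text
1.15 [ 0.6121 -0.2308  0.231 ] [ 0.1 -0.7 -0.4] 1.002 [-0.47  0.12  1.54 -0.    1.48 -0.46]
[ 71.   49.7 -48.5] 0.0002
```

Request:
{"method": "play_rows", "body": {
  "plan": [
    [71,50,-48,0,-1],
    [71,50,-48,0,-1],
    [71,50,-48,0,-1]
  ]
}}

```text
time: 1.52
tool_pos: [0.6604, -0.183, 0.156]
tool_rot: [-0.495, -0.502, -0.499, 0.504]
contact_force: [-0.4, -0.1, 0.4]
gripper_width: 1.0
```

Run:
```python
from h import *
from plant import manip
go(manip.state(),(*J['white'],.16,-.015))
f=manip.grab_frame('wrist');cv2.imwrite('pics/w1.png',f['img'][:,:,::-1]);np.savez('w1.npz',**f)
```

```text
1.52 [ 0.6604 -0.183   0.156 ] [-0.4 -0.1  0.4] 1.0 [-0.38  0.25  1.52 -0.    1.38 -0.37]
[-4.1  2.1 -0. ] 0.0027
```

View pics/w1.png

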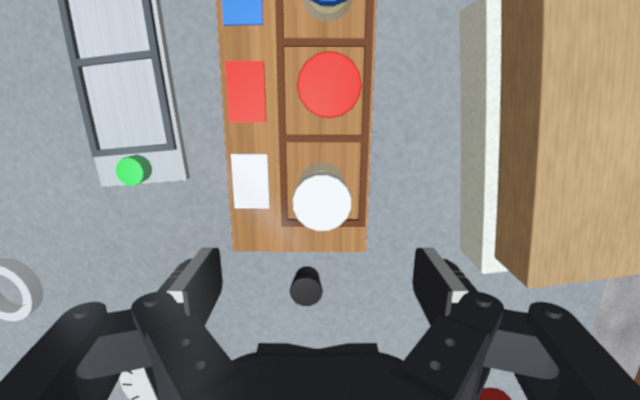

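The wrist view shows the white lid at (322,203), the red lid at (329,84), the tickets and the near bay of the finished rack. I'll measure the lids from here.

Run:
```python
from h import *
from plant import manip
f=dict(np.load('w1.npz'))
for c in ('white','red','blue','green'):
    for a,p in blobs(f['img'],c,200): print(c,a,p.round(1),cast(f,p,.013)[:2].round(4),cast(f,p,.07)[:2].round(4),cast(f,p,.028)[:2].round(4))
go(manip.state())
```

```text
white 3853 [108.5  26.4] [ 0.488  -0.0481] [ 0.5229 -0.0613] [ 0.4972 -0.0516]
white 1486 [165.4 138.5] [ 0.5257 -0.1418] [ 0.553  -0.1363] [ 0.5329 -0.1404]
white 3845 [491.6 135. ] [ 0.8126 -0.142 ] [ 0.7826 -0.1364] [ 0.8047 -0.1405]
white 5669 [124.8 103.7] [ 0.4931 -0.111 ] [ 0.5269 -0.1116] [ 0.502  -0.1111]
white 627 [108.2 169.5] [ 0.4676 -0.1687] [ 0.5065 -0.1578] [ 0.4778 -0.1658]
white 1997 [250.  180.8] [ 0.5986 -0.1811] [ 0.6113 -0.1677] [ 0.6019 -0.1776]
white 2583 [321.6 202.7] [ 0.663  -0.2024] [ 0.6628 -0.1847] [ 0.6629 -0.1977]
white 688 [ 16.8 297.4] [ 0.3324 -0.3069] [ 0.3983 -0.2684] [ 0.3497 -0.2968]
white 751 [136.8 385.2] [ 0.4482 -0.4207] [ 0.491  -0.3594] [ 0.4594 -0.4046]
red 3322 [328.9  84.1] [ 0.67  -0.099] [ 0.6684 -0.102 ] [ 0.6696 -0.0998]
red 2304 [245.4  90.7] [ 0.5997 -0.1031] [ 0.6122 -0.1053] [ 0.603  -0.1037]
red 259 [492.6 394.7] [ 0.8582 -0.4366] [ 0.8191 -0.3722] [ 0.8479 -0.4197]
blue 924 [241.9  11.6] [ 0.6007 -0.0417] [ 0.613  -0.0561] [ 0.6039 -0.0455]
1.57 [ 0.6609 -0.1845  0.1585] [ 1.1 -0.   0.5] 0.997 [-0.38  0.25  1.52 -0.    1.38 -0.37]
```

Request:
{"method": "play_rows", "body": {
  "plan": [
    [50,1,0,0,-1],
    [95,1,0,0,-1],
    [120,1,0,0,-1],
    [131,1,0,0,-1],
    [131,1,0,0,1],
    [131,1,0,0,1],
    [131,1,0,0,1],
    [131,1,0,0,1]
  ]
}}

```text
time: 2.58
tool_pos: [0.664, -0.186, 0.032]
tool_rot: [0.497, 0.504, 0.495, -0.503]
contact_force: [-1.6, -0.1, 6.2]
gripper_width: 0.499
```

Run:
```python
from h import *
from plant import manip
go(manip.state(),(.6625,-.184,.1,-.015),(*B['white'],.1,-.065))
```

```text
2.58 [ 0.664 -0.186  0.032] [-1.6 -0.1  6.2] 0.499 [-0.38  0.38  1.58 -0.    1.17 -0.37]
[-68.1  -1.3  -1.9] 0.0001
[ -68.7 -175.9  -72.3] 0.0501
```

Request:
{"method": "play_rows", "body": {
  "plan": [
    [-30,0,0,0,1],
    [-60,0,0,0,1],
    [-60,-60,-25,0.02,1],
    [-60,-115,-48,0.04,1],
    [-60,-160,-66,0.05,1],
    [-60,-174,-72,0.05,1],
    [-60,-174,-72,0.05,1],
    [-60,-174,-72,0.05,1]
  ]
}}

```text
time: 3.58
tool_pos: [0.4914, -0.1114, 0.0902]
tool_rot: [0.484, 0.516, 0.483, -0.516]
contact_force: [0.6, -0.0, -1.4]
gripper_width: 0.497
```

Run:
```python
from h import *
from plant import manip
f=manip.grab_frame('side');cv2.imwrite('pics/s1.png',f['img'][120:320,230:450,::-1].repeat(2,0).repeat(2,1));
go(manip.state(),(.490,-.111,.034,-.065))
```

```text
3.62 [ 0.4913 -0.1114  0.0901] [-0.6 -0.5 -1.7] 0.497 [-0.37 -0.11  2.02 -0.    1.23 -0.31]
[56.1 -1.4 -0.4] -0.0002
```

View pics/s1.png

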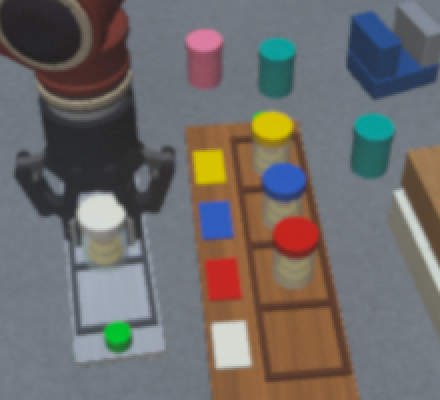

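The white jar hangs upright over the near bay (crop (103,230)). Lowering it now.

Request:
{"method": "play_rows", "body": {
  "plan": [
    [30,-1,0,0,1],
    [50,-1,0,0,1],
    [55,-1,0,0,1],
    [57,-1,0,0,1],
    [57,-1,0,0,1]
  ]
}}

```text
time: 4.25
tool_pos: [0.4897, -0.111, 0.0332]
tool_rot: [0.484, 0.516, 0.483, -0.516]
contact_force: [-0.9, 0.0, -1.6]
gripper_width: 0.5
```

Request:
{"method": "play_rows", "body": {
  "plan": [
    [0,0,0,0,-1],
    [0,0,0,0,-1],
    [0,0,0,0,-1],
    [0,0,0,0,-1],
    [-45,0,0,0,-1],
    [-90,0,0,0,-1],
    [-125,0,0,0,-1],
    [-125,0,0,0,-1]
  ]
}}

```text
time: 5.25
tool_pos: [0.491, -0.1115, 0.1614]
tool_rot: [0.486, 0.517, 0.481, -0.515]
contact_force: [-0.5, -0.1, -0.2]
gripper_width: 1.001
```

Run:
```python
from h import *
from plant import manip
f=manip.grab_frame('side');cv2.imwrite('pics/s2.png',f['img'][120:320,230:450,::-1].repeat(2,0).repeat(2,1));
w=manip.grab_frame('wrist')
for c in ('white','red','blue','yellow'):
    for n,g in (('w',w),('s',f)):
        for a,p in blobs(g['img'],c,200): print(c,n,a,p.round(0),cast(g,p,.013)[:2].round(4),cast(g,p,.07)[:2].round(4))
go(manip.state(),(.668,-.1025,.155,-.015))
```

```text
white w 1162 [286. 192.] [ 0.4604 -0.12  ] [ 0.467  -0.1045]
white w 3245 [297.  20.] [0.4819 0.0238] [0.4842 0.0109]
white w 1222 [356. 184.] [ 0.5244 -0.1163] [ 0.5184 -0.1015]
white w 6530 [308.  92.] [ 0.487  -0.0331] [ 0.4884 -0.0348]
white w 4970 [320. 182.] [ 0.4921 -0.1126] [ 0.4925 -0.0985]
white w 1048 [435. 236.] [ 0.5995 -0.1728] [ 0.5786 -0.1468]
white s 819 [485. 281.] [ 0.8636 -0.1854] [ 0.838  -0.2246]
white s 291 [282. 247.] [ 0.4833 -0.061 ] [ 0.487  -0.1098]
white s 337 [345. 292.] [ 0.5976 -0.1816] [ 0.5925 -0.2211]
red w 1928 [437. 165.] [ 0.5987 -0.1029] [ 0.5779 -0.0907]
red w 2743 [549. 170.] [ 0.705  -0.1148] [ 0.6632 -0.1002]
red s 2646 [193.  31.] [0.1826 0.9877] [0.2095 0.858 ]
red s 202 [151.   3.] [-0.0332  1.2996] [0.0104 1.1458]
red s 391 [234.  11.] [0.3224 1.1388] [0.3386 0.9975]
red s 451 [73. 82.] [-0.171   0.6856] [-0.1168  0.5792]
red s 526 [ 38. 108.] [-0.241   0.5486] [-0.1814  0.4528]
red s 391 [378. 238.] [ 0.678  -0.0569] [ 0.6668 -0.106 ]
red s 351 [341. 259.] [ 0.5979 -0.1042] [ 0.5928 -0.1497]
blue w 3293 [560.  70.] [ 0.7055 -0.026 ] [ 0.6636 -0.029 ]
blue w 2154 [441.  74.] [ 0.5999 -0.0253] [ 0.5788 -0.0285]
blue s 230 [418. 136.] [0.8358 0.2716] [0.8124 0.1971]
blue s 269 [372. 210.] [0.6777 0.0227] [ 0.6664 -0.0325]
blue s 235 [337. 230.] [ 0.5991 -0.0266] [ 0.594 -0.078]
yellow w 333 [442.   4.] [0.6001 0.0294] [0.579  0.0153]
yellow s 250 [366. 183.] [0.6774 0.1083] [0.6662 0.0464]
yellow s 249 [334. 203.] [0.6005 0.052 ] [ 0.5952 -0.0055]
5.35 [ 0.4886 -0.1105  0.157 ] [-0.8  0.2 -0.9] 1.003 [-0.37 -0.19  1.97  0.    1.36 -0.31]
[  2.  178.5 -19.7] -0.05
```

View pics/s2.png

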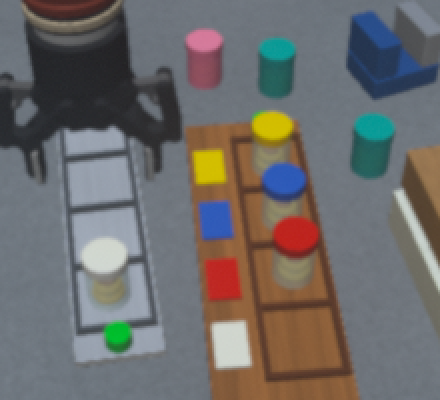

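White stands centred in the near bay (crop (107,275)), measured at (.487,-.110). Red next.

Request:
{"method": "play_rows", "body": {
  "plan": [
    [0,60,-6,-0.02,-1],
    [0,120,-12,-0.04,-1],
    [0,165,-17,-0.05,-1],
    [0,178,-18,-0.05,-1],
    [40,178,-18,-0.05,-1],
    [90,178,-18,-0.05,-1],
    [118,178,-18,-0.05,-1],
    [126,178,-18,-0.05,-1]
  ]
}}

```text
time: 6.35
tool_pos: [0.6639, -0.1035, 0.0269]
tool_rot: [-0.494, -0.502, -0.499, 0.505]
contact_force: [0.1, -1.1, -1.1]
gripper_width: 0.999
```

Request:
{"method": "play_rows", "body": {
  "plan": [
    [0,0,0,0,1],
    [0,0,0,0,1],
    [0,0,0,0,1],
    [0,0,0,0,1],
    [0,0,0,0,1]
  ]
}}

```text
time: 6.98
tool_pos: [0.6691, -0.1047, 0.0338]
tool_rot: [0.497, 0.504, 0.495, -0.503]
contact_force: [0.7, 0.4, 6.1]
gripper_width: 0.496
```

Run:
```python
from h import *
from plant import manip
go(manip.state(),(.485,-.033,.09,-.065))
```

```text
6.97 [ 0.6691 -0.1047  0.0338] [0.7 0.4 6.1] 0.496 [-0.26  0.35  1.62 -0.    1.17 -0.25]
[ -57.  -185.   -68.9] 0.0501
```

Request:
{"method": "play_rows", "body": {
  "plan": [
    [-30,0,0,0,1],
    [-60,0,0,0,1],
    [-60,-60,-23,0.02,1],
    [-60,-115,-43,0.04,1],
    [-60,-165,-62,0.05,1],
    [-60,-184,-69,0.05,1],
    [-60,-184,-69,0.05,1],
    [-60,-184,-69,0.05,1]
  ]
}}

```text
time: 7.98
tool_pos: [0.4855, -0.0328, 0.0918]
tool_rot: [0.484, 0.516, 0.483, -0.516]
contact_force: [-0.4, 0.3, -1.4]
gripper_width: 0.497
```

Run:
```python
from h import *
from plant import manip
go(manip.state(),(.485,-.033,.034,-.065))
```

```text
7.97 [ 0.4855 -0.0328  0.0918] [-0.4  0.3 -1.4] 0.497 [-0.22 -0.15  2.05 -0.    1.24 -0.16]
[57.8 -0.5  0.2] -0.0002
```

Request:
{"method": "play_rows", "body": {
  "plan": [
    [30,-1,0,0,1],
    [50,-1,0,0,1],
    [56,-1,0,0,1],
    [58,-1,0,0,1],
    [58,-1,0,0,1]
  ]
}}

```text
time: 8.6
tool_pos: [0.4846, -0.0327, 0.0342]
tool_rot: [0.484, 0.516, 0.483, -0.516]
contact_force: [-0.2, -0.4, -2.4]
gripper_width: 0.497
```

Request:
{"method": "play_rows", "body": {
  "plan": [
    [0,0,0,0,-1],
    [0,0,0,0,-1],
    [0,0,0,0,-1],
    [0,0,0,0,-1],
    [-45,0,0,0,-1],
    [-90,0,0,0,-1],
    [-125,0,0,0,-1],
    [-125,0,0,0,-1]
  ]
}}

```text
time: 9.6
tool_pos: [0.4859, -0.0329, 0.1623]
tool_rot: [0.486, 0.517, 0.481, -0.514]
contact_force: [0.4, 0.0, -0.4]
gripper_width: 0.999
```

Run:
```python
from h import *
from plant import manip
f=manip.grab_frame('side');cv2.imwrite('pics/s3.png',f['img'][120:320,230:450,::-1].repeat(2,0).repeat(2,1));
for c in ('white','red','blue','yellow'):
        for a,p in blobs(f['img'],c,200): print(c,a,p.round(0),cast(f,p,.07)[:2].round(4))
go(manip.state(),(.666,-.030,.155,-.015))
```

```text
white 713 [486. 281.] [ 0.8388 -0.2262]
white 274 [282. 247.] [ 0.4871 -0.1103]
white 324 [345. 292.] [ 0.5923 -0.2212]
red 1603 [213.  14.] [0.2631 0.9863]
red 359 [60. 80.] [-0.164   0.6028]
red 431 [ 32. 106.] [-0.2055  0.4715]
red 278 [279. 218.] [ 0.4831 -0.0344]
red 347 [341. 259.] [ 0.5929 -0.1499]
blue 242 [69. 56.] [-0.1857  0.756 ]
blue 233 [418. 136.] [0.8121 0.1971]
blue 270 [372. 210.] [ 0.6666 -0.0325]
blue 236 [337. 230.] [ 0.594  -0.0781]
yellow 250 [366. 183.] [0.6664 0.0465]
yellow 249 [334. 203.] [ 0.5953 -0.0055]
9.65 [ 0.4844 -0.0326  0.1598] [0.3 0.7 0.3] 0.996 [-0.22 -0.24  2.01 -0.    1.37 -0.16]
[  5.3 181.  -14.4] -0.05
```

View pics/s3.png

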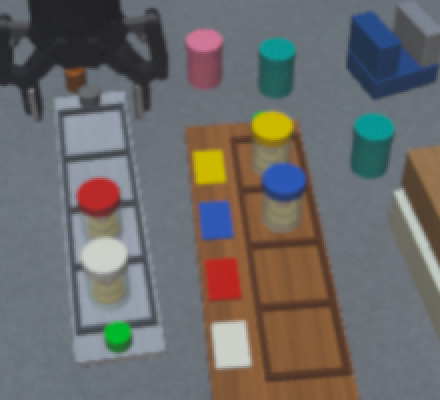

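Red stands upright in the second bay (crop (100,215)). Blue next.

Request:
{"method": "play_rows", "body": {
  "plan": [
    [0,60,-4,-0.02,-1],
    [0,120,-8,-0.04,-1],
    [0,165,-12,-0.05,-1],
    [0,181,-13,-0.05,-1],
    [40,181,-13,-0.05,-1],
    [90,181,-13,-0.05,-1],
    [120,181,-13,-0.05,-1],
    [128,181,-13,-0.05,-1]
  ]
}}

```text
time: 10.65
tool_pos: [0.6614, -0.0306, 0.0249]
tool_rot: [-0.494, -0.502, -0.499, 0.506]
contact_force: [0.1, -0.2, 0.4]
gripper_width: 0.999
```

Request:
{"method": "play_rows", "body": {
  "plan": [
    [0,0,0,0,1],
    [0,0,0,0,1],
    [0,0,0,0,1],
    [0,0,0,0,1],
    [0,0,0,0,1]
  ]
}}

```text
time: 11.28
tool_pos: [0.6668, -0.0314, 0.0327]
tool_rot: [0.497, 0.505, 0.495, -0.503]
contact_force: [-0.1, 0.2, 6.0]
gripper_width: 0.499
```

Run:
```python
from h import *
from plant import manip
go(manip.state(),(.480,.0455,.09,-.065))
```

```text
11.28 [ 0.6668 -0.0314  0.0327] [-0.1  0.2  6. ] 0.499 [-0.16  0.33  1.64  0.    1.16 -0.14]
[ -58.1 -187.7  -74.1] 0.05
```

Request:
{"method": "play_rows", "body": {
  "plan": [
    [-30,0,0,0,1],
    [-60,0,0,0,1],
    [-60,-58,-23,0.02,1],
    [-60,-115,-45,0.04,1],
    [-60,-168,-67,0.05,1],
    [-60,-187,-74,0.05,1],
    [-60,-187,-74,0.05,1],
    [-60,-187,-74,0.05,1]
  ]
}}

```text
time: 12.28
tool_pos: [0.4799, 0.0453, 0.0906]
tool_rot: [0.484, 0.516, 0.483, -0.516]
contact_force: [0.2, -0.4, -0.9]
gripper_width: 0.499
```

Run:
```python
from h import *
from plant import manip
go(manip.state(),(.480,.0455,.034,-.065))
```

```text
12.28 [0.4799 0.0453 0.0906] [ 0.2 -0.4 -0.9] 0.499 [-0.06 -0.16  2.07 -0.    1.24  0.  ]
[56.6  0.  -0.2] -0.0002
```

Request:
{"method": "play_rows", "body": {
  "plan": [
    [30,0,0,0,1],
    [50,0,0,0,1],
    [55,0,0,0,1],
    [57,0,0,0,1],
    [57,0,0,0,1]
  ]
}}

```text
time: 12.9
tool_pos: [0.4802, 0.0455, 0.0342]
tool_rot: [0.484, 0.516, 0.483, -0.516]
contact_force: [-0.4, -0.6, -1.6]
gripper_width: 0.496
```

Request:
{"method": "play_rows", "body": {
  "plan": [
    [0,0,0,0,-1],
    [0,0,0,0,-1],
    [0,0,0,0,-1],
    [0,0,0,0,-1],
    [-45,0,0,0,-1],
    [-90,0,0,0,-1],
    [-125,0,0,0,-1],
    [-125,0,0,0,-1]
  ]
}}

```text
time: 13.9
tool_pos: [0.4815, 0.0455, 0.1623]
tool_rot: [0.485, 0.518, 0.482, -0.514]
contact_force: [0.2, -0.3, -0.4]
gripper_width: 1.001
```

Run:
```python
from h import *
from plant import manip
f=manip.grab_frame('side')
for c in ('white','red','blue','yellow'):
        for a,p in blobs(f['img'],c,200): print(c,a,p.round(0),cast(f,p,.07)[:2].round(4))
go(manip.state(),(.667,.048,.03,-.015))
```

```text
white 266 [282. 247.] [ 0.4872 -0.1103]
white 314 [345. 292.] [ 0.5921 -0.221 ]
white 406 [498. 294.] [ 0.8509 -0.2553]
red 216 [246.   2.] [0.3769 1.0745]
red 206 [46. 80.] [-0.2147  0.6154]
red 298 [ 24. 103.] [-0.2385  0.4898]
red 287 [279. 218.] [ 0.4832 -0.0339]
red 348 [341. 259.] [ 0.5929 -0.1499]
blue 352 [64. 57.] [-0.2025  0.7541]
blue 231 [418. 136.] [0.8123 0.1973]
blue 241 [277. 191.] [0.4807 0.0431]
blue 235 [337. 230.] [ 0.594 -0.078]
yellow 247 [366. 183.] [0.6665 0.0466]
yellow 250 [334. 203.] [ 0.5953 -0.0056]
13.95 [0.48   0.0456 0.1597] [-0.2  0.7 -0.4] 1.004 [-0.06 -0.25  2.01  0.    1.37  0.01]
[130.3 186.  -14.5] -0.0499
```

Blue placed at (.481,.043). Yellow next.

Request:
{"method": "play_rows", "body": {
  "plan": [
    [0,60,-5,-0.02,-1],
    [0,120,-9,-0.04,-1],
    [0,170,-13,-0.05,-1],
    [0,186,-14,-0.05,-1],
    [40,186,-14,-0.05,-1],
    [90,186,-14,-0.05,-1],
    [120,186,-14,-0.05,-1],
    [128,186,-14,-0.05,-1]
  ]
}}

```text
time: 14.95
tool_pos: [0.6619, 0.0476, 0.0249]
tool_rot: [-0.494, -0.502, -0.499, 0.506]
contact_force: [0.3, 0.2, 0.2]
gripper_width: 0.999
```

Request:
{"method": "play_rows", "body": {
  "plan": [
    [0,0,0,0,1],
    [0,0,0,0,1],
    [0,0,0,0,1],
    [0,0,0,0,1],
    [0,0,0,0,1]
  ]
}}

```text
time: 15.58
tool_pos: [0.6673, 0.0474, 0.0327]
tool_rot: [0.497, 0.505, 0.495, -0.503]
contact_force: [0.2, -0.3, 6.0]
gripper_width: 0.498
```

Run:
```python
from h import *
from plant import manip
go(manip.state(),(.4745,.1235,.09,-.065))
```

```text
15.57 [0.6673 0.0474 0.0327] [ 0.2 -0.3  6. ] 0.498 [-0.04  0.34  1.64  0.    1.16 -0.03]
[ -58.  -193.7  -73.1] 0.05
```

Request:
{"method": "play_rows", "body": {
  "plan": [
    [-30,0,0,0,1],
    [-60,0,0,0,1],
    [-60,-58,-22,0.02,1],
    [-60,-115,-43,0.04,1],
    [-60,-170,-64,0.05,1],
    [-60,-193,-73,0.05,1],
    [-60,-193,-73,0.05,1],
    [-60,-193,-73,0.05,1]
  ]
}}

```text
time: 16.58
tool_pos: [0.4746, 0.1232, 0.0907]
tool_rot: [0.484, 0.516, 0.483, -0.516]
contact_force: [0.6, 0.9, -1.3]
gripper_width: 0.499
```

Run:
```python
from h import *
from plant import manip
go(manip.state(),(.4745,.1235,.034,-.065))
```

```text
16.57 [0.4746 0.1232 0.0907] [ 0.6  0.9 -1.3] 0.499 [ 0.1  -0.14  2.05 -0.    1.24  0.17]
[56.7 -0.2 -0.3] -0.0001
```

Request:
{"method": "play_rows", "body": {
  "plan": [
    [30,0,0,0,1],
    [50,0,0,0,1],
    [55,0,0,0,1],
    [57,0,0,0,1],
    [57,0,0,0,1]
  ]
}}

```text
time: 17.2
tool_pos: [0.4748, 0.1233, 0.0342]
tool_rot: [0.484, 0.516, 0.483, -0.516]
contact_force: [-0.4, 0.5, -1.2]
gripper_width: 0.496
```

Request:
{"method": "play_rows", "body": {
  "plan": [
    [0,0,0,0,-1],
    [0,0,0,0,-1],
    [0,0,0,0,-1],
    [0,0,0,0,-1],
    [-45,0,0,0,-1],
    [-90,0,0,0,-1],
    [-125,0,0,0,-1],
    [-125,0,0,0,-1]
  ]
}}

```text
time: 18.2
tool_pos: [0.4762, 0.1237, 0.1623]
tool_rot: [0.485, 0.518, 0.482, -0.514]
contact_force: [-0.7, 0.5, -0.5]
gripper_width: 1.004
```

Run:
```python
from h import *
from plant import manip
f=manip.grab_frame('scene')
for c in ('white','red','blue','yellow'):
        for a,p in blobs(f['img'],c,200): print(c,a,p.round(0),cast(f,p,.07)[:2].round(4))
cv2.imwrite("pics/e.png",cv2.resize(f['img'][60:320,140:440,::-1],None,fx=2.2,fy=2.2,interpolation=2))
g=manip.grab_frame('side')
for c in ('white','red','blue','yellow'):
        for a,p in blobs(g['img'],c,150): print('s',c,a,p.round(0),cast(g,p,.07)[:2].round(4))
go(manip.state())
```

```text
white 206 [307. 153.] [0.5271 0.0731]
white 241 [279. 175.] [5.289e-01 4.000e-04]
white 368 [251. 199.] [ 0.5339 -0.07  ]
white 392 [215. 198.] [ 0.4872 -0.1111]
white 443 [222. 224.] [ 0.5397 -0.1367]
white 439 [ 75. 228.] [ 0.3732 -0.3013]
white 203 [208. 249.] [ 0.5607 -0.1807]
white 585 [228. 281.] [ 0.6279 -0.1936]
white 3156 [ 39. 345.] [ 0.5197 -0.4176]
red 258 [389.  83.] [0.5074 0.3528]
red 368 [250. 174.] [ 0.4873 -0.0334]
red 515 [265. 251.] [ 0.6292 -0.1235]
blue 318 [280. 151.] [0.4844 0.0442]
blue 1786 [478. 215.] [0.8333 0.1587]
blue 356 [298. 224.] [ 0.6304 -0.0533]
yellow 223 [307. 129.] [0.4777 0.1221]
yellow 358 [328. 200.] [0.6312 0.0173]
s white 261 [282. 247.] [ 0.4871 -0.1102]
s white 311 [345. 292.] [ 0.5921 -0.2209]
s white 319 [492. 295.] [ 0.8397 -0.2564]
s red 213 [ 15. 103.] [-0.2707  0.4987]
s red 176 [270. 112.] [0.4677 0.3373]
s red 287 [279. 217.] [ 0.4832 -0.0337]
s red 347 [341. 259.] [ 0.5929 -0.1497]
s blue 359 [64. 57.] [-0.2034  0.7531]
s blue 422 [422. 143.] [0.8143 0.1672]
s blue 239 [277. 191.] [0.4807 0.0437]
s blue 236 [337. 230.] [ 0.594 -0.078]
s yellow 218 [274. 166.] [0.4747 0.1229]
s yellow 251 [334. 203.] [ 0.5952 -0.0055]
18.3 [0.4736 0.1234 0.158 ] [ 0.4 -0.2 -0.2] 0.992 [ 0.1  -0.22  2.    0.    1.37  0.17]
```

View pics/e.png

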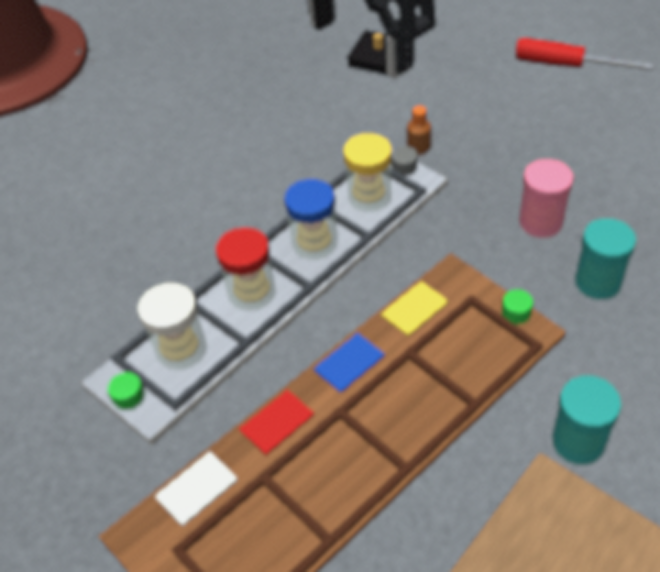

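All four jars stand upright in their bays: white next to the green stud, then red and blue, with yellow next to the grey stud. The gripper is clear.

```bash
python3 -c "
from plant import manip
print(manip.job_done())"
```

```text
the job is handed in; nothing more can be done
None
```

I moved all four jars to the finished rack in reverse order and handed the job in at about 18 s on the robot's clock.

- **Order:** yellow started nearest the intake's green marker and is now in the bay farthest from the finished rack's green marker. Blue and red follow, and white stands next to the green marker.
- **Placement:** in the last pictures from two cameras each jar stands upright, and its lid is within about 4 mm of the measured centre of its bay.
- **Gripper and force:** at hand-in the gripper was open and about 90 mm above the jar tops. The highest force shown at the end of any move was about 6 N.
- **Look-alikes:** I did not touch the pink or turquoise jars.
- **Disagreements:** the cameras differed by up to about 4 mm on lid positions, against about 11 mm or more of room on each side of a jar in its bay. No check failed.

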